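Pump the bench clamp onto a thin-walled housing

ROBOT

A 7-joint arm with a two-finger parallel gripper is mounted at the origin on the work surface. World frame = base frame: x ahead of the robot, y to its left, z up, the work surface at z = 0. Lengths are in mm, angles in rad, forces in N, time in s.
With the tool pointing down it reaches from about 400 to 875 mm from the base axis. Payload 4.4 kg.
Tool frame: the origin (TCP) lies midway between the tips of the shut fingers; the grasp point (between the pads) lies 19 mm behind it; z points along the fingers, y is the direction in which the jaws open and shut (so a half turn about z gives the same grasp; the last joint's range is limited). The gripper opens to 85 mm and grips with 20 to 120 N. Pads are 22 mm wide; open, the fingers measure 114 mm over their backs; the gripper's body (76 mm by 85 mm) begins 54 mm behind the grasp point. The pads swing forward as they close: fully open they stand 13 mm farther back than shut.
Start: joints at [1.228, 0.628, 0.038, 1.517, -0.027, 0.996, -0.02], TCP at [177.659, -625.264, 231.313] pointing down, gripper open.
Joint ranges: [-3.06, 3.06], [-0.37, 2.12], [-1.25, 1.32], [0.18, 2.47], [-1.1, 4.24], [0.23, 1.98], [-2.94, 2.94]. Speed limits (rad/s): [2.57, 2.57, 3.14, 3.14, 3.14, 3.14, 3.14].

INTERFACE

Orientations are given as [roll, pitch, yaw] about the fixed x, y, z axes, in that order (R = Rz(yaw) Ry(pitch) Rx(roll)).
In Python, from cell import ctrl, vision gives the robot as it stands.
- The arm moves only by the tool play_rows, never from a script. Its arguments are lists of equal length, an entry for each row: "slide": the shift along the tool's x, y, z in mm, a list of three; "turn": the turn about the tool's z in rad; "fingers": the opening, from 0 (shut) to 1 (fully open). A call has 1 to 5 rows; each row is the pose to reach, as a shift and turn from the pose measured when the call began, along the tool's axes at that moment; what a row does not reach only later rows make up. A row lasts 1/8 s, in which the tool goes at most 62.5 mm and 10.7 degrees, less where a joint would pass 70% of its speed; a pose out of reach is approached as far as the arm can. A call with a gripper value outside its range is refused whole. The fingers move at their own pace and stop on an object; the grip force is fixed at half the most. Time passes only in rows, so rows that repeat a pose let the fingers close. It gives the time, the measured TCP pose, the force and the opening at its end, in the units of the state.
- ctrl.read_state(): the state, without advancing time (a new reading comes with each control period).
- vision.get_image(name): name is "scene" or "top" or "wrist"; returns (picture, depth): 420x560x3 uint8, blue, green, red; 420x560 float32, mm along the optical axis (not along the pixel's ray), 0 where there is no reading.
- vision.camera_params(name): a dict with "fx", "fy", "cx", "cy" (pixels), "position" and "rotation" of the camera in the world. Camera axes: x right, y up, looking along -z (the intrinsics and any distortion apply to the point x, -y, -z); pixel columns grow to the right and rows downward; lengths in mm; the calibration is good to about 2 mm. A picture is of the moment at which its call begins: read the wrist's pose just before it. camera_params takes no time and is no camera call; for the wrist camera it gives the pose at the moment of the call.
- ctrl.finish_job(): hands the job in, once; it reports no verdict.
The state is a dict: "clock": time; "qpos": joint angles; "qd": joint speeds; "tau": joint torques, N m; "eef_pos": TCP position; "tool_rot": TCP orientation; "force": force on the tool from outside, world axes, zero at the start; "torque": the same for the moment, N m; "width": finger opening in mm.
Only numpy, scipy, OpenCV 4.12 (cv2) and the standard library are available. Lean on these libraries where they do the work, as an engineer would, in place of code of your own. Each camera call takes 0.05 s, during which the arm holds its last target.

TASK

An aluminium offcut has been left standing in the mouth of the bench clamp: take it out and put it in the green tray. Then work the clamp by its orange trigger (squeeze it towards the black handle, let it spring back, squeeze again) until the jaw presses the thin-walled aluminium housing against the fixed jaw with the dial needle in the green, never letting the needle reach the red, and finish while still holding the trigger squeezed. Do not push the moving jaw itself, and leave the jar, the flange and the roll where they are.

Things in the scene. Friction and masses are not known exactly. Their poses are not given: they have to be found in the camera images.
- clamp: One-hand ratchet bench clamp on a dark steel base plate 340 x 100 x 12 mm, fixed to the bench. Origin: centre of the plate's underside; its x axis runs along the clamp from the handle (-x end) to the fixed jaw (+x end), z up; all is centred on y = 0. Blue ratchet housing: x -150 to -65 mm, 40 mm wide, top at z 78 mm.
- fixed_jaw: Blue fixed jaw at the clamp's +x end, 60 mm wide, top at 92 mm height. Origin: centre of its foot on the base plate; its face, towards the moving jaw, is 13 mm from the origin, at x 128 mm of the clamp's frame.
- handle (a point): Point at the centre of the fixed black handle, at height 120 mm. The handle is an upright bar 16 mm thick along the clamp's x, 26 mm wide, from z 70 to 150 mm.
- lever (a joint): Angle of the orange trigger about its pivot (clamp x -102, z 55 mm): 0 at rest, leaning towards the jaws; 0.26 rad fully squeezed to the handle. At 120 mm height its front moves 17 mm in this stroke; trigger front to handle back measures 47 mm at rest, 30 mm squeezed. A spring returns it (2 to 5 N). Squeezing takes about 10 N with the jaw running free, 12 to 15 N when clamping.
- trigger: The orange trigger blade, in front of the handle (jaw side): 8 mm thick, 20 mm wide, from 64 to 145 mm height. Origin on its pivot, z along the blade. Nothing above it.
- trigger_front (a point): Centre of the trigger's front face (the side towards the jaws, pushed by a finger) about 120 mm above the bench.
- jaw: Moving jaw: toothed rod at height 55 mm, block with a white dial facing up (52 mm across, top at 90 mm). Origin: the clamp's origin when fully back; shifts along the clamp's x (travel 90 mm). A trigger stroke advances it up to 14 mm (0.8 mm per mm of trigger at 120 mm height) less up to 6 mm lost until a tooth catches; full strokes gain 12 mm. It stays when the trigger is let go (friction 9 N).
- pad: Black rubber pad 6 x 46 x 46 mm in front of the moving jaw, on a spring (0.7 N per mm, 14 mm of travel) that gives way as it presses. Origin at its centre, 55 mm above the bench, 3 mm behind its front face.
- needle (a joint): Angle of the black dial needle, which shows how far the pad spring is pressed in: 0.125 rad per mm. 0 to 0.5 rad is grey (too loose), 0.5 to 1.1 green, 1.1 to 1.4 yellow, 1.4 to 1.75 red (the housing is crushed). Grows anticlockwise seen from above.
- housing: Thin-walled aluminium housing, open on top, 60 mm along the clamp x 70 mm wide x 75 mm tall, 0.2 kg, loose, standing on the base plate just in front of the fixed jaw (2 to 7 mm away from it). Origin: centre of its underside; x along the clamp.
- offcut: Aluminium profile offcut, 22 x 22 mm, 130 mm tall, 0.15 kg, standing upright on the base plate between the pad and the housing, in the jaw's way. Origin: centre of its underside; z along its length.
- offcut_center (a point): Middle of the offcut.
- green_tray: Green open tray, 150 (x) x 200 (y) x 50 mm, walls and floor 5 mm, fixed. Empty. Origin: centre of its underside.
- red_tray: Red open tray of the same size with parts in it, fixed. Not to be used.
- jar: Grey jar with a steel lid, 52 mm across, 75 mm tall; bystander. Origin: centre of its underside.
- flange: Steel flange, 68 mm across, 34 mm tall; bystander. Origin: centre of its underside.
- tape_roll: Orange ring-shaped roll, 68 mm across, 24 mm tall; bystander. Origin: centre of its underside.
There are look-alikes about, which are no part of the job. There is more than one size of the offcut; the job needs the largest. Leave any turquoise look-alike of the housing alone.

How it is judged (in metres and radians):
On the way, in this order (a step that is already met when the one before it is completed fails the run):
1. the offcut lies or stands in the green tray, let go (x of offcut_center in the frame of green_tray between -0.07 and 0.07 m and y of offcut_center in the frame of green_tray between -0.095 and 0.095 m and height (world z) of offcut_center below 0.085 m and contact force between the fingers and offcut below 0.1 N), for 0.2 s.
2. the trigger is squeezed (value of joint lever above 0.1 rad), for 0.05 s.
3. the trigger is let back for another stroke (value of joint lever below 0.06 rad), for 0.05 s.
4. the pad presses the housing (contact force between pad and housing above 0.5 N and value of joint lever above 0.02 rad), for 0.05 s.
At the end, for the whole second after the job is handed in: The offcut is in the green tray; the pad presses the housing upright against the fixed jaw with the needle in the green (0.5 to 1.1 rad); the fingers still hold the trigger squeezed (more than 0.02 rad, over 1 N on the trigger) (value of joint needle between 0.5 and 1.1 rad and contact force between each of pad, fixed_jaw and housing above 1.5 N and x of housing in the frame of clamp above 0.094 m and angle between housing's own z axis and vertical below 0.1 rad and value of joint lever above 0.02 rad and contact force between the fingers and trigger above 1 N and x of offcut_center in the frame of green_tray between -0.07 and 0.07 m and y of offcut_center in the frame of green_tray between -0.095 and 0.095 m and height (world z) of offcut_center below 0.085 m); the arm keeps its last pose, push and grip.
It fails at once if the needle reaches the red (value of joint needle above 1.4 rad).
It fails at once if the robot pushes the moving jaw itself (contact force between any of the arm, the fingers and jaw above 4 N).
It fails at once if the jar is disturbed (distance of jar from where it was at the start of the episode above 0.025 m).
It fails at once if the flange is disturbed (distance of flange from where it was at the start of the episode above 0.025 m).
It fails at once if the roll is disturbed (distance of tape_roll from where it was at the start of the episode above 0.025 m).
It also fails if it takes over 72 s, if anything falls off the work surface, if the arm or the gripper's body presses on something with over 40 N, if the wrist force passes 120 N, or if a joint passes its speed limit or range.

## Working session

There is one attempt and no reset: what is moved stays moved. The work goes in short steps, Python scripts to look and compute and a tool call to move; the robot and the scene stay as the last step left them, time stands still between calls to the robot, and variables do not carry over. Pictures are saved under pics/ and viewed, and the job is handed in when it is done.

Besides the shell and the picture viewer there is one more tool, called after "Call:" as name(argument=value, ...), one argument or row to a line, values as JSON. play_rows: Moves the arm, as the interface text tells. Its arguments: {"type":"object","properties":{"slide":{"type":"array"},"turn":{"type":"array"},"fingers":{"type":"array"}},"required":["slide","turn","fingers"]}

```bash
mkdir -p pics; ls; python3 - <<'E'
from cell import ctrl, vision
import cv2
print(ctrl.read_state())
for n in("scene","top","wrist"):
    p=vision.camera_params(n);print(n,p)
    im,d=vision.get_image(n);cv2.imwrite(f"pics/{n}0.png",im)
    import numpy as np;np.save(f"/tmp/{n}0.npy",d)
E
```

```text
pics
{'clock': 0.0, 'qpos': array([ 1.22827674,  0.62933294,  0.03847788,  1.51838176, -0.02699556,
        0.99629206, -0.01999429]), 'qd': array([ 8.39841578e-05,  4.14413650e-04, -1.58327460e-03,  6.71626099e-04,
       -1.07609087e-03, -8.28225633e-04,  3.00106625e-04]), 'tau': array([-5.32327140e-04, -5.63407159e+01,  1.22590106e+00, -1.93443704e+01,
        1.10531109e-02,  1.05035794e-02,  4.58743921e-05]), 'eef_pos': array([ 177.41521966, -624.66518602,  230.39389527]), 'tool_rot': array([-3.13969816e+00,  4.94424698e-05,  2.76698379e-01]), 'force': array([ 0.50002674, -0.0424935 ,  0.09264244]), 'torque': array([ 0.02803096, -0.04513681, -0.00979571]), 'width': 85.42825076566382}
scene {'fx': 415.36571966597256, 'fy': 415.36571966597256, 'cx': 279.6428067390869, 'cy': 209.0388988427318, 'position': array([962.48511394, 539.44430848, 745.75667679]), 'rotation': array([0.80611353, 0.00785003, 2.50960761])}
top {'fx': 469.2909249953496, 'fy': 469.2909249953496, 'cx': 274.7478077199924, 'cy': 206.12323007027095, 'position': array([ 3.98354215e+02, -5.58761627e-01,  1.10102490e+03]), 'rotation': array([ 0.17540623,  0.00327972, -1.58709108])}
wrist {'fx': 303.9768925781286, 'fy': 303.9768925781286, 'cx': 279.7303839253245, 'cy': 217.13832790572175, 'position': array([ 254.03032745, -602.62138165,  372.56936393]), 'rotation': array([-0.31641261,  0.00154801, -1.29452772])}
```

View pics/scene0.png

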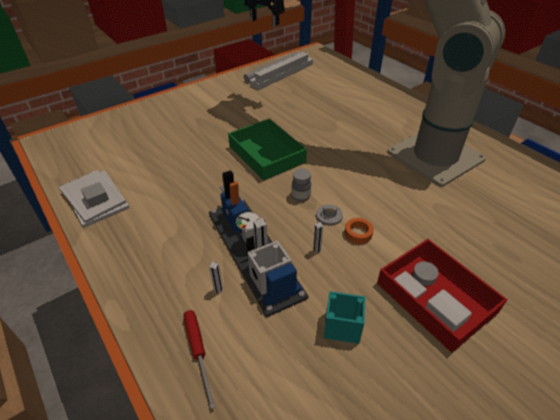

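View pics/top0.png

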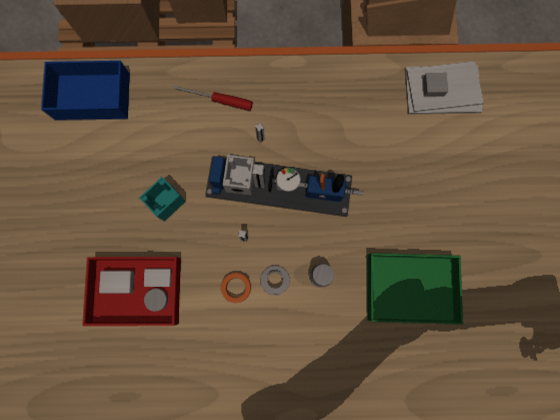

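View pics/wrist0.png

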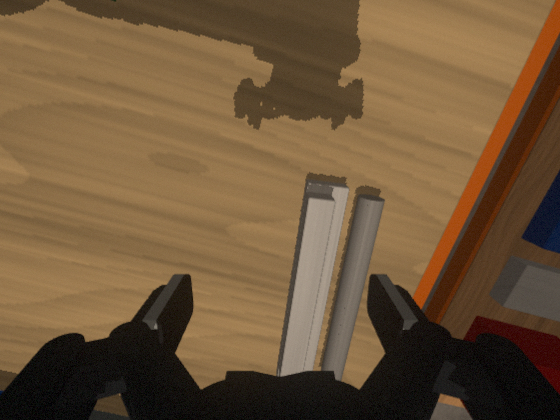

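```bash
cat > h.py <<'E'
import numpy as np,cv2
from scipy.spatial.transform import Rotation as R
from cell import ctrl, vision
def ray(p,u,v):
    d=np.array([(u-p['cx'])/p['fx'],-(v-p['cy'])/p['fy'],-1.0])
    return np.array(p['position']),R.from_euler('xyz',p['rotation']).as_matrix()@d
def onz(p,u,v,z):
    o,d=ray(p,u,v);return o+d*(z-o[2])/d[2]
def cloud(p,D):
    vv,uu=np.mgrid[:D.shape[0],:D.shape[1]]
    c=np.stack([(uu-p['cx'])/p['fx'],-(vv-p['cy'])/p['fy'],-np.ones(D.shape)],-1)*D[...,None]
    return c@R.from_euler('xyz',p['rotation']).as_matrix().T+np.array(p['position'])
def proj(p,X):
    c=R.from_euler('xyz',p['rotation']).as_matrix().T@(np.array(X)-p['position'])
    return p['cx']-p['fx']*c[0]/c[2],p['cy']+p['fy']*c[1]/c[2]
E
python3 - <<'E'
from h import *
P={n:vision.camera_params(n) for n in("scene","top")}
t=cv2.imread("pics/top0.png");s=cv2.imread("pics/scene0.png")
cv2.imwrite("pics/topz.png",cv2.resize(t[145:225,200:360],None,fx=5,fy=5,interpolation=cv2.INTER_CUBIC))
cv2.imwrite("pics/scz.png",cv2.resize(s[165:315,200:320],None,fx=4,fy=4,interpolation=cv2.INTER_CUBIC))
D=np.load("/tmp/top0.npy");C=cloud(P["top"],D)
np.save("/tmp/C.npy",C)
np.set_printoptions(suppress=True,precision=0)
for u,v in [(100,20),(280,240),(418,288),(238,175),(258,177),(288,180),(323,182),(339,182),(260,170),(257,183),(268,180)]:
    print(u,v,C[v,u])
E
```

```text
100 20 [1377.  627. -465.]
280 240 [513. -11.  -3.]
418 288 [ 396. -327.    2.]
238 175 [667.  86.  16.]
258 177 [636.  35. 120.]
288 180 [635. -30.  94.]
323 182 [ 621. -103.  130.]
339 182 [ 398.   -1. 1101.]
260 170 [646.  30. 142.]
257 183 [637.  39.  59.]
268 180 [655.  15.  12.]
```

View pics/topz.png

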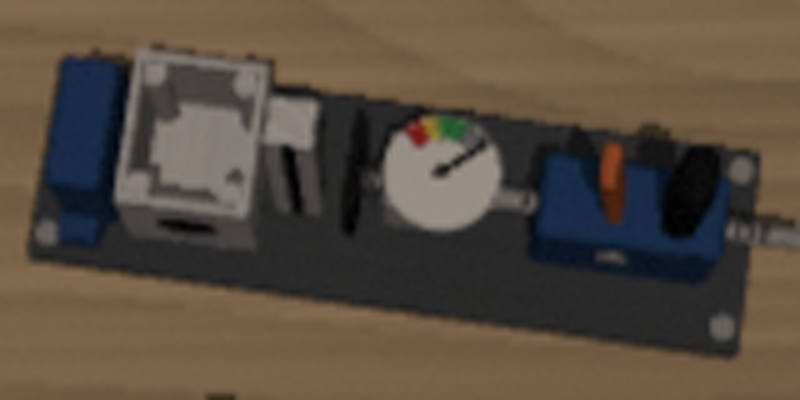

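View pics/scz.png

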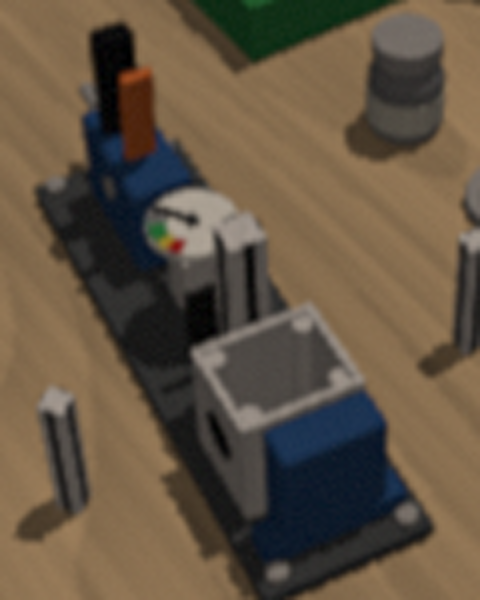

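```bash
python3 - <<'E'
from h import *
np.set_printoptions(suppress=True,precision=1)
T=vision.camera_params("top");C=np.load("/tmp/C.npy")
t=cv2.imread("pics/top0.png");hsv=cv2.cvtColor(t,cv2.COLOR_BGR2HSV)
z=lambda x,y:(200+x/5-.4,145+y/5-.4)
for n,(x,y),h in [("LL",(28,258),12),("LR",(737,357),12),("UR",(758,150),12),("screwUR",(742,168),12),("screwLR",(722,327),12),("screwLL",(46,232),12),
  ("off",(265,95),142),("off",(322,100),142),("off",(318,148),142),("off",(266,146),142),
  ("hous",(138,50),87),("hous",(272,60),87),("hous",(258,220),87),("hous",(115,205),87),
  ("dial",(442,172),90),("trigtop",(610,148),143),("handtop",(705,155),150),("padtop",(360,115),78)]:
    print(n,onz(T,*z(x,y),h))
# plate from depth
m=(C[...,2]>7)&(C[...,2]<17)&(C[...,0]>540)&(C[...,0]<740)&(C[...,1]>-200)&(C[...,1]<170)
pts=C[m][:,:2].astype(np.float32);print("plate",len(pts),cv2.minAreaRect(pts))
m=(C[...,2]>136)&(C[...,2]<150)&(C[...,0]>540)&(C[...,0]<740)&(C[...,1]>-200)&(C[...,1]<170)
print(C[m])
# tray green
g=((hsv[...,0]>40)&(hsv[...,0]<80)&(hsv[...,1]>90)).astype(np.uint8)
g[:240]=0
k=max(cv2.findContours(g,0,2)[0],key=cv2.contourArea);r=cv2.minAreaRect(k);print(r)
print(np.array([onz(T,u,v,50) for u,v in cv2.boxPoints(r)]))
m=(C[...,2]>44)&(C[...,2]<56)&(g>0);p=C[m][:,:2].astype(np.float32);print("tray",len(p),cv2.minAreaRect(p))
E
```

```text
LL [618.  164.1  12. ]
LR [ 565.  -169.3   12. ]
UR [ 664.6 -183.6   12. ]
screwUR [ 656.  -175.6   12. ]
screwLR [ 579.4 -162.9   12. ]
screwLL [630.4 155.6  12. ]
off [660.2  45.  142. ]
off [657.6  21.  142. ]
off [636.9  23.  142. ]
off [638.1  44.8 142. ]
hous [697.  104.4  87. ]
hous [691.4  44.4  87. ]
hous [618.3  51.2  87. ]
hous [626.2 114.4  87. ]
dial [638.  -30.4  90. ]
trigtop [634.5 -99.6 143. ]
handtop [ 629.1 -138.3  150. ]
padtop [667.7   5.5  78. ]
plate 2844 ((665.1376953125, -13.407440185546875), (340.3775634765625, 151.21578979492188), 81.0088882446289)
[[ 659.5   42.1  141.4]
 [ 657.2   44.2  141.9]
 [ 656.9   42.1  142.8]
 [ 657.1   40.   141.9]
 [ 656.8   37.9  143. ]
 [ 657.1   35.8  141.7]
 [ 657.4   33.7  140.3]
 [ 657.    31.6  141.8]
 [ 656.7   29.4  142.8]
 [ 657.3   27.4  140.5]
 [ 656.7   25.2  142.7]
 [ 654.7   44.2  143.1]
 [ 655.1   42.2  141.4]
 [ 655.    40.   141.9]
 [ 655.4   38.   140.3]
 [ 654.1   35.7  144.7]
 [ 654.4   33.7  143.5]
 [ 655.3   31.7  139.9]
 [ 655.2   29.6  140.1]
 [ 655.1   27.4  140.3]
 [ 655.2   25.3  139.9]
 [ 655.6   23.
[... 4177 characters left out ...]
  148.8]
 [ 611.4 -138.5  149.4]
 [ 611.6 -127.2  139.7]
 [ 610.1 -128.4  146.5]
 [ 609.7 -130.2  148.1]
 [ 609.7 -134.5  147.6]
 [ 609.9 -140.9  146. ]
 [ 610.  -127.5  137.1]
 [ 609.2 -129.1  140.9]
 [ 608.3 -130.7  144.4]
 [ 608.2 -132.7  144.7]
 [ 608.1 -134.7  145.3]
 [ 608.4 -137.   143.8]
 [ 607.4 -138.5  148. ]
 [ 607.8 -133.7  137. ]
 [ 606.7 -135.1  141.8]
 [ 607.4 -137.7  138.6]]
((414.5364990234375, 288.149658203125), (96.82950592041016, 69.16393280029297), 1.5481576919555664)
[[ 326.3 -193.    50. ]
 [ 476.5 -204.7   50. ]
 [ 467.1 -420.1   50. ]
 [ 317.4 -403.1   50. ]]
tray 761 ((396.39044189453125, -307.601806640625), (201.20755004882812, 149.0679473876953), 87.3143310546875)
```

```bash
cat >> h.py <<'E'
ex=np.array([.157,.988]);ey=np.array([-.988,.157]);O=np.array([641.2,-9.8])
def cl(x,y,z): return np.array([*(O+x*ex+y*ey),z])
def toc(p): d=np.array(p[:2])-O; return d@ex,d@ey,p[2]
def to(target,yaw=-0.158):
    s=ctrl.read_state();M=R.from_euler('xyz',s['tool_rot']).as_matrix()
    d=M.T@(np.array(target)-s['eef_pos'])
    y=s['tool_rot'][2]
    print("t",round(s['clock'],2),"pos",s['eef_pos'].round(1),"rot",s['tool_rot'].round(3),"F",s['force'].round(1),"w",round(s['width'],1),"\nSLIDE",d.round(1),"len",np.linalg.norm(d).round(1),"turn",round((y-yaw+np.pi)%(2*np.pi)-np.pi,3))
E
python3 -c "
from h import *
to(cl(44.6,0,230))"
```

```text
t 0.15 pos [ 177.6 -624.8  230.6] rot [-3.14  -0.     0.277] F [ 0.7 -0.6 -0.3] w 85.6 
SLIDE [ 632.8 -505.4    1.3] len 809.9 turn 0.435
```

Call:
play_rows(
  slide=[
    [46,-37,0],
    [94,-75,0],
    [141,-112,0],
    [188,-150,0],
    [235,-188,0],
  ],
  turn=[0.04,0.08,0.12,0.16,0.2],
  fingers=[1,1,1,1,1],
)

```text
clock: 0.78
eef_pos: [353.2, -378.0, 230.8]
tool_rot: [-3.14, 0.0, 0.075]
force: [0.2, -0.8, 0.1]
width: 85.2
```

```bash
python3 -c "
from h import *
to(cl(44.6,0,230));print(ctrl.read_state()['qpos'].round(2))"
```

```text
t 0.78 pos [ 353.2 -378.   230.8] rot [-3.14   0.     0.075] F [ 0.2 -0.8  0.1] w 85.2 
SLIDE [ 325.2 -388.9    1.4] len 507.0 turn 0.233
[ 0.71  0.44  0.08  1.89 -0.05  0.82 -0.68]
```

Call:
play_rows(
  slide=[
    [39,-47,0],
    [78,-93,0],
    [117,-140,0],
    [156,-187,0],
    [195,-233,0],
  ],
  turn=[0.05,0.1,0.15,0.2,0.233],
  fingers=[1,1,1,1,1],
)

```text
clock: 1.4
eef_pos: [530.9, -129.2, 231.1]
tool_rot: [-3.14, 0.0, -0.159]
force: [0.1, -0.4, -0.3]
width: 85.4
```

```bash
python3 -c "
from h import *
to(cl(44.6,0,230));print(ctrl.read_state()['qpos'].round(2))"
```

```text
t 1.4 pos [ 530.9 -129.2  231.1] rot [-3.14   0.    -0.159] F [ 0.1 -0.4 -0.3] w 85.4 
SLIDE [  90.  -180.     1.3] len 201.2 turn -0.001
[ 0.11  0.48  0.12  1.81 -0.08  0.85 -1.47]
```

Call:
play_rows(
  slide=[
    [25,-50,0],
    [50,-100,0],
    [75,-150,0],
    [90,-180,0],
    [90,-180,0],
  ],
  turn=[0,0,0,0,0],
  fingers=[1,1,1,1,1],
)

```text
clock: 2.02
eef_pos: [649.0, 38.5, 230.3]
tool_rot: [-3.139, 0.001, -0.153]
force: [0.3, -0.6, -0.4]
width: 85.7
```

```bash
python3 -c "
from h import *
to(cl(44.6,0,230))
p=vision.camera_params('wrist')
im,d=vision.get_image('wrist');cv2.imwrite('pics/w1.png',im);np.save('/tmp/w1.npy',d)
C=cloud(p,d);m=(abs(C[...,2]-142)<4)&(abs(C[...,1]-34)<40)&(abs(C[...,0]-648)<40)
q=C[m];print(len(q),q.min(0),q.max(0),np.median(q,0),cv2.minAreaRect(q[:,:2].astype(np.float32)))
to(cl(44.6,0,100))
"
```

```text
t 2.02 pos [649.   38.5 230.3] rot [-3.139e+00  1.000e-03 -1.530e-01] F [ 0.3 -0.6 -0.4] w 85.7 
SLIDE [-0.2  4.3  0.3] len 4.3 turn 0.005
728 [637.87096137  23.8262221  138.06940348] [661.84186002  47.73614955 143.93694078] [650.15610835  35.55584066 141.57559555] ((649.3953247070312, 35.34754943847656), (21.904075622558594, 22.6469783782959), 81.39083099365234)
t 2.08 pos [648.1  35.6 230.5] rot [-3.141e+00  2.000e-03 -1.560e-01] F [-0.8  0.   0.2] w 85.3 
SLIDE [  0.5   1.4 130.5] len 130.5 turn 0.002
```

View pics/w1.png

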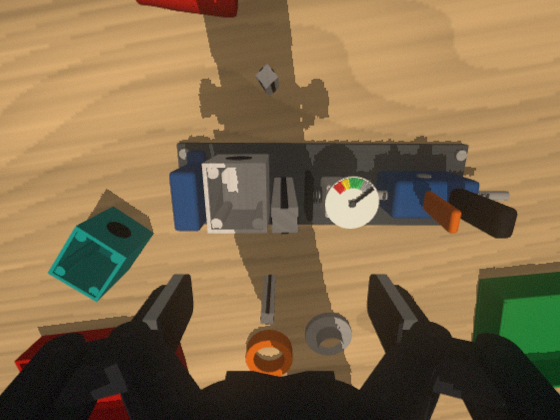

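Call:
play_rows(
  slide=[
    [1,0.5,45],
    [1,0.5,90],
    [1,0.5,120],
    [1,0.5,130],
    [1,0.5,130],
  ],
  turn=[0,0,0,0,0],
  fingers=[1,1,1,1,1],
)

```text
clock: 2.7
eef_pos: [648.6, 33.9, 100.6]
tool_rot: [-3.141, 0.002, -0.158]
force: [-0.1, 0.1, 1.2]
width: 85.0
```

Call:
play_rows(
  slide=[
    [0,0,0],
    [0,0,0],
    [0,0,0],
    [0,0,0],
    [0,0,0],
  ],
  turn=[0,0,0,0,0],
  fingers=[0.5,0.3,0,0,0],
)

```text
clock: 3.32
eef_pos: [649.1, 34.2, 101.3]
tool_rot: [-3.141, 0.001, -0.157]
force: [-0.6, 1.8, 3.5]
width: 21.1
```

Call:
play_rows(
  slide=[
    [0,0,0],
    [0,0,0],
    [0,0,0],
  ],
  turn=[0,0,0],
  fingers=[0,0,0],
)

```text
clock: 3.7
eef_pos: [649.1, 34.2, 101.3]
tool_rot: [-3.141, 0.001, -0.157]
force: [-0.4, -0.1, 2.1]
width: 21.1
```

Call:
play_rows(
  slide=[
    [0,0,-10],
    [0,0,-35],
    [0,0,-75],
    [0,0,-110],
    [0,0,-120],
  ],
  turn=[0,0,0,0,0],
  fingers=[0,0,0,0,0],
)

```text
clock: 4.32
eef_pos: [650.4, 33.9, 223.8]
tool_rot: [-3.14, -0.003, -0.158]
force: [0.3, 0.2, -1.2]
width: 21.4
```

```bash
python3 -c "
from h import *
to([396,-307,215])
im,d=vision.get_image('scene');cv2.imwrite('pics/s2.png',im)
"
```

```text
t 4.33 pos [650.4  33.9 223.8] rot [-3.14e+00 -3.00e-03 -1.58e-01] F [ 0.3  0.2 -1.2] w 21.4 
SLIDE [-197.8  376.7    7.6] len 425.5 turn 0.0
```

View pics/s2.png

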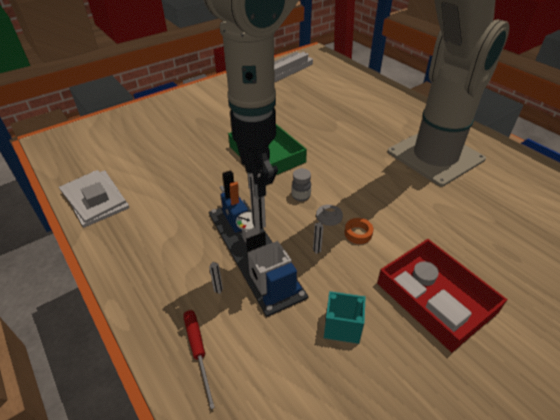

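Call:
play_rows(
  slide=[
    [-26,48,0],
    [-52,96,0],
    [-77,147,0],
    [-103,196,0],
    [-130,247,0],
  ],
  turn=[0,0,0,0,0],
  fingers=[0,0,0,0,0],
)

```text
clock: 5.0
eef_pos: [480.9, -190.4, 221.5]
tool_rot: [-3.14, 0.0, -0.157]
force: [-0.4, -0.2, -1.4]
width: 21.7
```

```bash
python3 -c "
from h import *
to([396,-307,215])
"
```

```text
t 5.0 pos [ 480.9 -190.4  221.5] rot [-3.14   0.    -0.157] F [-0.4 -0.2 -1.4] w 21.7 
SLIDE [-65.6 128.4   6.2] len 144.3 turn 0.001
```

Call:
play_rows(
  slide=[
    [-27,53,0],
    [-52,103,0],
    [-66,128,0],
    [-66,128,30],
    [-66,128,70],
  ],
  turn=[0,0,0,0,0],
  fingers=[0,0,0,0,0],
)

```text
clock: 5.62
eef_pos: [395.1, -306.8, 150.0]
tool_rot: [-3.14, -0.0, -0.158]
force: [0.0, 0.1, -1.6]
width: 21.2
```

```bash
python3 -c "
from h import *
to([396,-307,96])
"
```

```text
t 5.62 pos [ 395.1 -306.8  150. ] rot [-3.14  -0.    -0.158] F [ 0.   0.1 -1.6] w 21.2 
SLIDE [ 0.9  0.2 54. ] len 54.0 turn -0.0
```

Call:
play_rows(
  slide=[
    [0,0,25],
    [0,0,42],
    [0,0,51],
    [0,0,54],
    [0,0,55],
  ],
  turn=[0,0,0,0,0],
  fingers=[0,0,0,0,0],
)

```text
clock: 6.25
eef_pos: [395.3, -306.8, 95.1]
tool_rot: [-3.14, -0.0, -0.158]
force: [0.5, 0.2, -1.4]
width: 21.1
```

Call:
play_rows(
  slide=[
    [0,0,0.7],
    [0,0,1.2],
  ],
  turn=[0,0],
  fingers=[0,0],
)

```text
clock: 6.5
eef_pos: [395.5, -307.0, 94.4]
tool_rot: [-3.141, -0.001, -0.158]
force: [0.5, -0.3, -1.2]
width: 21.3
```

Call:
play_rows(
  slide=[
    [0,0,1],
    [0,0,2],
  ],
  turn=[0,0],
  fingers=[0,0],
)

```text
clock: 6.75
eef_pos: [395.9, -307.1, 94.1]
tool_rot: [-3.141, -0.003, -0.158]
force: [-4.0, 3.1, 25.0]
width: 21.1
```

Touched the floor. Ease up a touch, then release.

Call:
play_rows(
  slide=[
    [0,0,-0.3],
    [0,0,-0.3],
    [0,0,-0.3],
  ],
  turn=[0,0,0],
  fingers=[0,0.35,0.45],
)

```text
clock: 7.12
eef_pos: [396.0, -307.2, 94.4]
tool_rot: [-3.141, -0.003, -0.158]
force: [-0.9, -0.1, 0.0]
width: 38.5
```

Call:
play_rows(
  slide=[
    [0,0,0],
    [0,0,0],
    [0,0,-20],
    [0,0,-60],
    [0,0,-120],
  ],
  turn=[0,0,0,0,0],
  fingers=[1,1,1,1,1],
)

```text
clock: 7.75
eef_pos: [394.7, -306.4, 214.4]
tool_rot: [-3.139, 0.001, -0.158]
force: [2.1, -0.6, 0.5]
width: 85.3
```

```bash
python3 -c "
from h import *
to(cl(-122,0,225))
im,d=vision.get_image('wrist');cv2.imwrite('pics/w3.png',im)
"
```

```text
t 7.75 pos [ 394.7 -306.4  214.4] rot [-3.139e+00  1.000e-03 -1.580e-01] F [ 2.1 -0.6  0.5] w 85.3 
SLIDE [ 196.8 -209.8  -10.3] len 287.8 turn -0.0
```

View pics/w3.png

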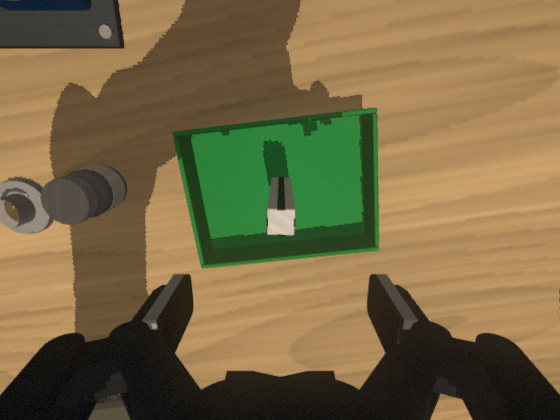

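Call:
play_rows(
  slide=[
    [40,-43,-10],
    [80,-86,-10],
    [120,-129,-10],
    [160,-170,-10],
    [190,-202,-10],
  ],
  turn=[0,0,0,0,0],
  fingers=[1,1,1,1,1],
)

```text
clock: 8.43
eef_pos: [619.6, -137.8, 233.6]
tool_rot: [3.138, -0.012, -0.157]
force: [0.5, -0.6, 0.2]
width: 85.4
```

Call:
play_rows(
  slide=[
    [0,0,0],
  ],
  turn=[0],
  fingers=[1],
)

```text
clock: 8.55
eef_pos: [622.1, -133.4, 232.8]
tool_rot: [3.141, -0.013, -0.151]
force: [0.2, 0.1, -0.5]
width: 85.5
```

```bash
python3 -c "
from h import *
np.set_printoptions(suppress=True,precision=1)
to(cl(-122,0,225))
p=vision.camera_params('wrist')
im,d=vision.get_image('wrist');cv2.imwrite('pics/w4.png',im)
C=cloud(p,d);hsv=cv2.cvtColor(im,cv2.COLOR_BGR2HSV)
near=(abs(C[...,0]-622)<60)&(abs(C[...,1]+115)<60)
def L(q):
  return np.stack([(q[:,:2]-O)@ex,(q[:,:2]-O)@ey,q[:,2]],1)
o=near&(hsv[...,0]<18)&(hsv[...,1]>150)&(C[...,2]>75)
q=L(C[o])
for a in range(75,150,10):
  k=q[(q[:,2]>=a)&(q[:,2]<a+10)]
  if len(k): print('trig z',a,len(k),np.percentile(k,[2,50,98],axis=0)[:,:2].ravel())
h=near&(hsv[...,2]<60)&(C[...,2]>85)
q=L(C[h])
for a in range(85,155,10):
  k=q[(q[:,2]>=a)&(q[:,2]<a+10)&(q[:,0]<-105)]
  if len(k): print('hand z',a,len(k),np.percentile(k,[2,50,98],axis=0)[:,:2].ravel())
"
```

```text
t 8.55 pos [ 622.1 -133.4  232.8] rot [ 3.1 -0.  -0.2] F [ 0.2  0.1 -0.5] w 85.5 
SLIDE [-0.6 -3.   7.8] len 8.4 turn 0.007
trig z 75 28 [-101.9  -10.9 -101.1   -6.6  -96.9    5.3]
trig z 85 48 [-100.7  -11.  -100.    -6.6  -95.     5.6]
trig z 95 56 [-99.4 -11.1 -98.8  -6.  -93.    5.6]
trig z 105 72 [-98.3 -11.1 -97.3  -5.2 -92.7   5.7]
trig z 115 66 [-96.8 -11.2 -96.1  -6.1 -90.9   6.6]
trig z 125 80 [-95.9 -11.2 -94.8  -6.1 -89.7   5.8]
trig z 135 237 [-94.3 -11.  -91.3  -2.3 -86.3   7.3]
trig z 145 35 [-92.3  -8.9 -90.   -2.6 -87.5   5.5]
hand z 85 37 [-134.6  -14.1 -126.9  -13.5 -119.3   -9.5]
hand z 95 37 [-134.2  -14.1 -126.8  -13.6 -119.4  -10. ]
hand z 105 46 [-134.1  -14.3 -126.7  -13.7 -119.6  -10.1]
hand z 115 48 [-134.4  -14.3 -126.7  -13.5 -119.8  -10.1]
hand z 125 46 [-134.1  -14.1 -127.4  -13.8 -119.9  -11. ]
hand z 135 69 [-134.6  -14.2 -127.3  -13.5 -119.6   -2.2]
hand z 145 522 [-134.4  -13.4 -126.9   -3.2 -120.2    8.6]
```

View pics/w4.png

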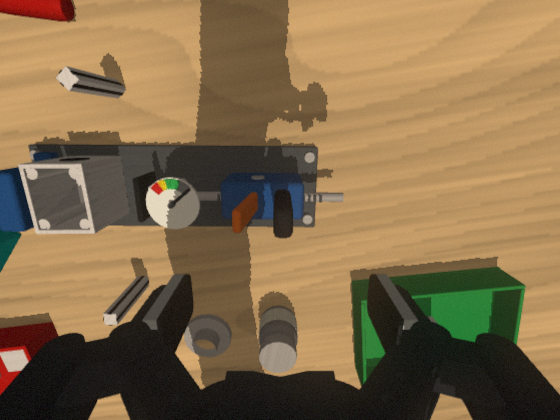

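```bash
python3 -c "
from h import *
to(cl(-121,-1.5,96))
"
```

```text
t 8.6 pos [ 620.4 -135.6  232.7] rot [ 3.139 -0.012 -0.153] F [ 0.  -0.9  0.2] w 85.3 
SLIDE [  0.8  -6.8 136.7] len 136.9 turn 0.005
```

Call:
play_rows(
  slide=[
    [1,-6.5,10],
    [1,-6.5,50],
    [1,-6.5,95],
    [1,-6.5,130],
    [1,-6.5,136],
  ],
  turn=[0,0,0,0,0],
  fingers=[1,1,1,1,1],
)

```text
clock: 9.22
eef_pos: [620.8, -130.4, 94.0]
tool_rot: [3.139, -0.005, -0.155]
force: [-1.0, -0.6, -0.4]
width: 85.2
```

Call:
play_rows(
  slide=[
    [0,0,0],
    [0,0,0],
  ],
  turn=[0,0],
  fingers=[0.9,0.8],
)

```text
clock: 9.48
eef_pos: [621.3, -130.5, 95.3]
tool_rot: [3.139, -0.007, -0.155]
force: [-0.2, 0.8, -0.7]
width: 68.7
```

```bash
python3 -c "
from h import *
to(cl(-121,-1.5,96))
for n in('top','wrist','scene'):
  im,d=vision.get_image(n);cv2.imwrite('pics/a_%s.png'%n,im)
  if n!='wrist':
    u,v=map(int,proj(vision.camera_params(n),cl(-21,0,90)));print(n,u,v)
    cv2.imwrite('pics/az_%s.png'%n,cv2.resize(im[v-40:v+40,u-60:u+60],None,fx=6,fy=6,interpolation=cv2.INTER_CUBIC))
"
```

```text
t 9.47 pos [ 621.3 -130.5   95.3] rot [ 3.139 -0.007 -0.155] F [-0.2  0.8 -0.7] w 68.7 
SLIDE [ 2.2 -1.3 -0.7] len 2.6 turn 0.003
top 288 179
scene 248 219
```

View pics/az_top.png

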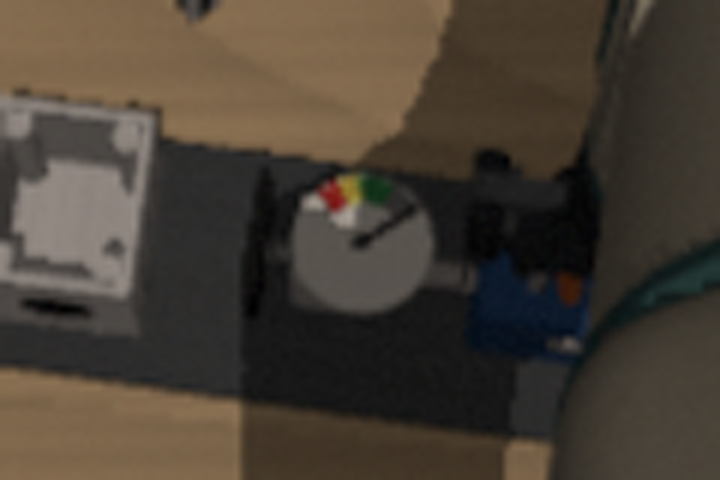

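View pics/az_scene.png

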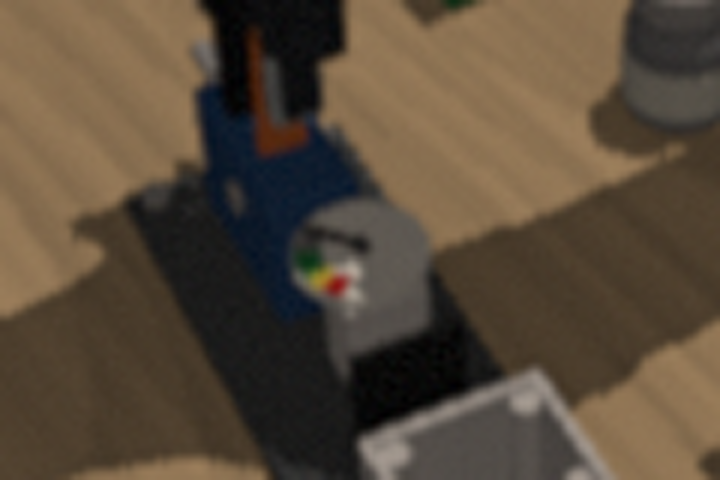

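View pics/a_wrist.png

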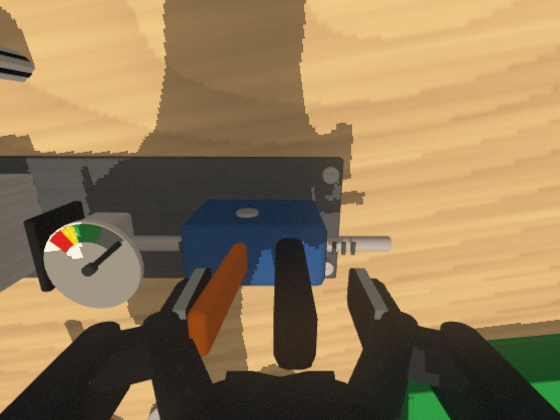

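Call:
play_rows(
  slide=[
    [0,0,0],
    [0,0,0],
    [0,0,0],
    [0,0,0],
    [0,0,0],
  ],
  turn=[0,0,0,0,0],
  fingers=[0.7,0.55,0.45,0.38,0.36],
)

```text
clock: 10.25
eef_pos: [622.9, -128.2, 97.1]
tool_rot: [-3.141, -0.01, -0.154]
force: [-1.4, 3.3, 9.8]
width: 31.5
```

```bash
cat >> h.py <<'E'
def meas(tag,view=True):
    s=ctrl.read_state();print("t",round(s['clock'],2),"w",round(s['width'],1),"F",s['force'].round(1),"tcp",np.round(toc(s['eef_pos']),1))
    p=vision.camera_params('top');im,d=vision.get_image('top');C=cloud(p,d)
    hsv=cv2.cvtColor(im,cv2.COLOR_BGR2HSV)
    L=np.stack([(C[...,:2]-O)@ex,(C[...,:2]-O)@ey,C[...,2]],-1)
    m=(abs(L[...,1])<30)&(L[...,0]>-60)&(L[...,0]<60)&(abs(L[...,2]-91)<6)
    n=(m*255).astype(np.uint8);cc,lab,st,ce=cv2.connectedComponentsWithStats(n)
    i=1+np.argmax(st[1:,4]);print("dial x,y",np.median(L[lab==i],0).round(1),"ext",np.percentile(L[lab==i][:,0],[1,99]).round(1),st[i,4])
    # pad: dark at z 60..80 ahead of dial
    x0=np.median(L[lab==i],0)[0]
    k=(abs(L[...,1])<25)&(L[...,0]>x0+25)&(L[...,0]<x0+60)&(L[...,2]>66)&(L[...,2]<84)&(hsv[...,2]<60)
    if k.sum():print("pad",np.percentile(L[k][:,0],[2,50,98]).round(1),k.sum())
    k=(abs(L[...,1])<38)&(L[...,0]>50)&(L[...,0]<128)&(abs(L[...,2]-87)<5)
    if k.sum():print("housing",np.percentile(L[k][:,0],[2,98]).round(1),k.sum())
    u,v=map(int,proj(p,cl(x0,0,90)))
    z=cv2.resize(im[v-30:v+30,u-60:u+60],None,fx=6,fy=6,interpolation=cv2.INTER_CUBIC)
    cv2.imwrite(f"pics/{tag}.png",np.clip(z*1.5,0,255).astype(np.uint8))
E
python3 -c "
from h import *
meas('m1')"
```

```text
t 10.25 w 31.5 F [-1.4  3.3  9.8] tcp [-119.8   -0.5   97.1]
dial x,y [-10.7   1.1  89.4] ext [-35.2  13.5] 426
pad [25.1 27.8 31. ] 59
housing [ 62.5 121.9] 308
```

View pics/m1.png

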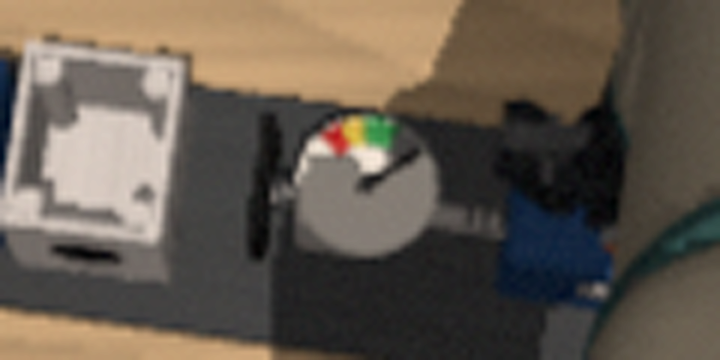

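Call:
play_rows(
  slide=[
    [0,0,0],
    [0,0,0],
    [0,0,0],
    [0,0,0],
    [0,0,0],
  ],
  turn=[0,0,0,0,0],
  fingers=[0.5,0.65,0.8,0.85,0.85],
)

```text
clock: 10.92
eef_pos: [622.7, -128.9, 97.0]
tool_rot: [3.142, -0.01, -0.155]
force: [-0.2, 0.9, -0.8]
width: 72.7
```

```bash
python3 -c "
from h import *
meas('m2');to(cl(-121,-1.5,96))"
```

```text
t 10.93 w 72.7 F [-0.2  0.9 -0.8] tcp [-120.5   -0.4   97. ]
dial x,y [-11.2   1.3  89.4] ext [-35.2  13.6] 421
pad [22.8 27.8 31.1] 62
housing [ 62.3 122.1] 298
t 10.97 pos [ 622.8 -128.7   97.1] rot [-3.141 -0.01  -0.155] F [ 0.3  0.4 -0.1] w 72.6 
SLIDE [1.  0.8 1.1] len 1.7 turn 0.003
```

Call:
play_rows(
  slide=[
    [0,0.5,0],
    [0,0.5,0],
    [0,0.5,0],
    [0,0.5,0],
    [0,0.5,0],
  ],
  turn=[0,0,0,0,0],
  fingers=[0.6,0.48,0.4,0.35,0.35],
)

```text
clock: 11.6
eef_pos: [623.7, -128.5, 98.9]
tool_rot: [-3.14, -0.012, -0.155]
force: [-1.6, 0.5, 9.5]
width: 30.8
```

```bash
python3 -c "
from h import *
meas('m3')"
```

```text
t 11.6 w 30.8 F [-1.6  0.5  9.5] tcp [-120.    -1.3   98.9]
dial x,y [ 1.5  0.7 89.2] ext [-22.7  25.5] 420
pad [37.3 39.7 43. ] 61
housing [ 62.4 122.1] 305
```

Call:
play_rows(
  slide=[
    [0,0,0],
    [0,0,0],
    [0,0,0],
    [0,0,0],
    [0,0,0],
  ],
  turn=[0,0,0,0,0],
  fingers=[0.5,0.65,0.8,0.85,0.85],
)

```text
clock: 12.28
eef_pos: [623.5, -129.0, 98.8]
tool_rot: [-3.14, -0.012, -0.156]
force: [0.2, -0.8, 0.6]
width: 72.4
```

```bash
python3 -c "
from h import *
meas('m4')"
```

```text
t 12.28 w 72.4 F [ 0.2 -0.8  0.6] tcp [-120.6   -1.3   98.8]
dial x,y [ 1.5  1.  89.4] ext [-22.7  25.4] 421
pad [37.3 39.8 43. ] 60
housing [ 62.4 122.6] 312
```

Call:
play_rows(
  slide=[
    [0,0.5,2],
    [0,0.5,2],
    [0,0.5,2],
    [0,0.5,2],
    [0,0.5,2],
  ],
  turn=[0,0,0,0,0],
  fingers=[0.6,0.48,0.4,0.35,0.35],
)

```text
clock: 12.95
eef_pos: [624.5, -128.5, 98.5]
tool_rot: [-3.138, -0.014, -0.156]
force: [-0.9, 0.9, 10.0]
width: 30.5
```

```bash
python3 -c "
from h import *
meas('m5')"
```

```text
t 12.95 w 30.5 F [-0.9  0.9 10. ] tcp [-120.    -2.1   98.5]
dial x,y [13.7  1.  89.3] ext [-11.1  37.7] 422
pad [49.3 52.  55.2] 62
housing [ 62.4 122.1] 306
```

Call:
play_rows(
  slide=[
    [0,0,0],
    [0,0,0],
    [0,0,0],
    [0,0,0],
    [0,0,0],
  ],
  turn=[0,0,0,0,0],
  fingers=[0.5,0.65,0.8,0.85,0.85],
)

```text
clock: 13.62
eef_pos: [624.4, -129.1, 98.4]
tool_rot: [-3.139, -0.014, -0.157]
force: [0.9, -0.4, 1.3]
width: 72.4
```

```bash
python3 -c "
from h import *
meas('m6')"
```

```text
t 13.62 w 72.4 F [ 0.9 -0.4  1.3] tcp [-120.5   -2.1   98.4]
dial x,y [13.5  1.  89.4] ext [-10.9  37.7] 422
pad [44.1 51.8 55.1] 64
housing [ 62.2 121.9] 310
```

View pics/m6.png

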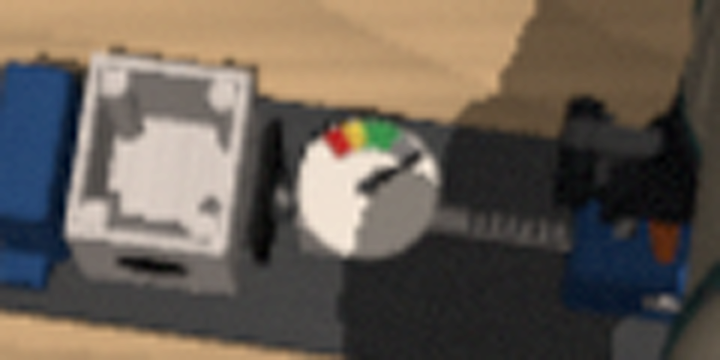

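Call:
play_rows(
  slide=[
    [-1,0.5,2],
    [-1,0.5,2],
    [-1,0.5,2],
    [-1,0.5,2],
    [-1,0.5,2],
  ],
  turn=[0,0,0,0,0],
  fingers=[0.6,0.5,0.44,0.38,0.35],
)

```text
clock: 14.3
eef_pos: [624.2, -128.5, 98.1]
tool_rot: [-3.137, -0.016, -0.157]
force: [-1.8, 2.1, 10.2]
width: 30.5
```

```bash
python3 -c "
from h import *
meas('m7')"
```

```text
t 14.3 w 30.5 F [-1.8  2.1 10.2] tcp [-119.9   -1.9   98.1]
dial x,y [24.7  1.2 89.3] ext [ 0.7 49.5] 421
pad [60.2 62.2 65.2] 56
housing [ 66.2 126.3] 313
```

View pics/m7.png

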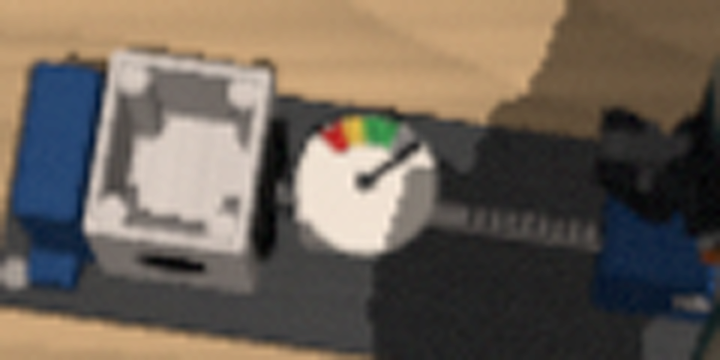

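Call:
play_rows(
  slide=[
    [0,0,0],
    [0,0,0],
    [0,0,0],
    [0,0,0],
    [0,0,0],
  ],
  turn=[0,0,0,0,0],
  fingers=[0.5,0.65,0.8,0.85,0.85],
)

```text
clock: 14.98
eef_pos: [624.1, -129.0, 98.0]
tool_rot: [-3.138, -0.016, -0.157]
force: [0.1, 0.2, 0.2]
width: 72.4
```

Call:
play_rows(
  slide=[
    [0,0.5,2],
    [0,0.5,2],
    [0,0.5,2],
    [0,0.5,2],
    [0,0.5,2],
  ],
  turn=[0,0,0,0,0],
  fingers=[0.7,0.65,0.6,0.58,0.58],
)

```text
clock: 15.6
eef_pos: [625.4, -124.9, 96.6]
tool_rot: [-3.133, -0.016, -0.154]
force: [0.1, 7.8, 4.9]
width: 49.3
```

```bash
python3 -c "
from h import *
meas('m8')"
```

```text
t 15.6 w 49.3 F [0.1 7.8 4.9] tcp [-116.2   -2.4   96.6]
dial x,y [25.7  1.5 89.4] ext [ 1.9 49.7] 418
pad [60.1 62.1 65. ] 53
housing [ 66.2 125.9] 319
```

View pics/m8.png

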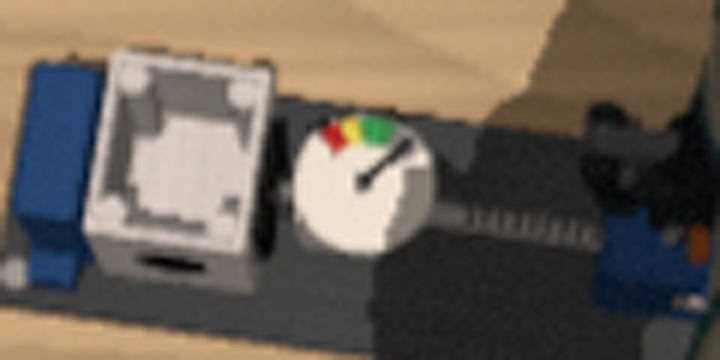

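Call:
play_rows(
  slide=[
    [0,4,0],
    [0,4,0],
    [0,4,0],
  ],
  turn=[0,0,0],
  fingers=[0.54,0.52,0.52],
)

```text
clock: 16.02
eef_pos: [625.7, -123.5, 97.0]
tool_rot: [-3.127, -0.016, -0.151]
force: [-1.0, 9.0, 4.5]
width: 44.5
```

```bash
python3 -c "
from h import *
meas('m9')"
```

```text
t 16.02 w 44.5 F [-1.   9.   4.5] tcp [-114.8   -2.6   97. ]
dial x,y [26.7  0.9 89.3] ext [ 2.3 50.7] 420
pad [58.7 63.  65.9] 57
housing [ 51.4 127.3] 320
```

View pics/m9.png

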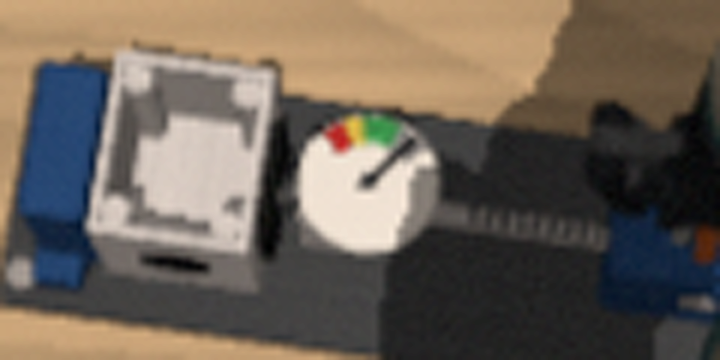

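Call:
play_rows(
  slide=[
    [0,3,0],
    [0,3,0],
    [0,3,0],
  ],
  turn=[0,0,0],
  fingers=[0.48,0.47,0.47],
)

```text
clock: 16.45
eef_pos: [625.7, -124.0, 97.5]
tool_rot: [-3.124, -0.017, -0.15]
force: [-1.0, 5.6, 5.5]
width: 40.1
```

```bash
python3 -c "
from h import *
meas('m10')"
```

```text
t 16.45 w 40.1 F [-1.   5.6  5.5] tcp [-115.3   -2.7   97.5]
dial x,y [28.6  1.  89.3] ext [ 4.3 52.4] 424
pad [62.1 64.1 66.9] 57
housing [ 51.  127.4] 320
```

View pics/m10.png

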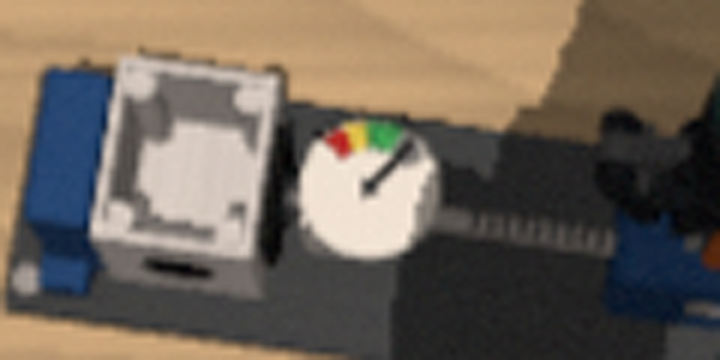

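Call:
play_rows(
  slide=[
    [0,2,0],
    [0,2,0],
    [0,2,0],
  ],
  turn=[0,0,0],
  fingers=[0.44,0.43,0.43],
)

```text
clock: 16.88
eef_pos: [625.5, -125.6, 98.0]
tool_rot: [-3.123, -0.017, -0.15]
force: [-1.9, 2.5, 6.2]
width: 36.8
```

```bash
python3 -c "
from h import *
meas('m11')"
```

```text
t 16.88 w 36.8 F [-1.9  2.5  6.2] tcp [-116.8   -2.7   98. ]
dial x,y [30.5  1.  89.2] ext [ 6.5 54.5] 424
pad [62.2 64.3 67. ] 54
housing [ 51.  127.4] 332
```

View pics/m11.png

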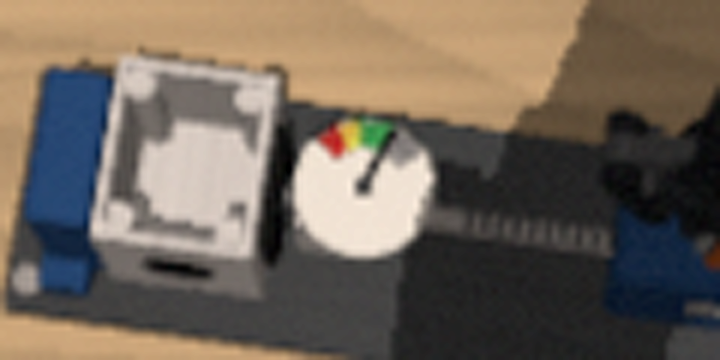

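Call:
play_rows(
  slide=[
    [0,1.5,0],
    [0,1.5,0],
    [0,1.5,0],
  ],
  turn=[0,0,0],
  fingers=[0.41,0.4,0.4],
)

```text
clock: 17.3
eef_pos: [625.3, -126.6, 98.3]
tool_rot: [-3.122, -0.017, -0.15]
force: [-1.1, 3.6, 5.9]
width: 34.6
```

```bash
python3 -c "
from h import *
meas('m12')
im,d=vision.get_image('wrist');cv2.imwrite('pics/w12.png',im)"
```

```text
t 17.3 w 34.6 F [-1.1  3.6  5.9] tcp [-117.9   -2.7   98.3]
dial x,y [32.2  1.1 89.6] ext [ 8.6 56.6] 415
pad [62.1 64.2 67.1] 54
housing [ 50.9 127.4] 343
```

View pics/m12.png

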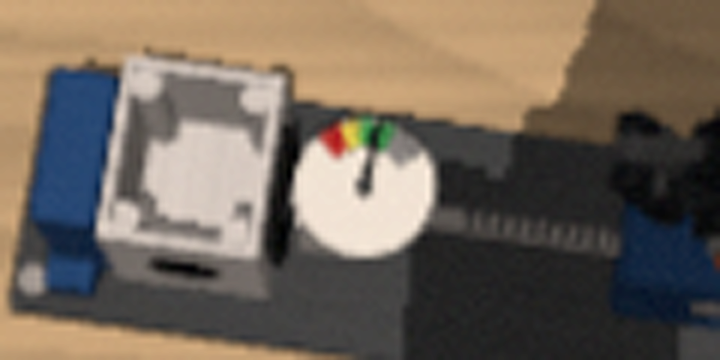

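View pics/w12.png

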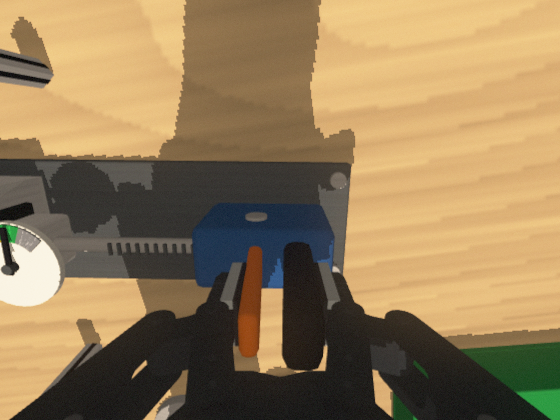

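```bash
python3 -c "
from h import *
meas('m13');meas('m14')
im,d=vision.get_image('top');cv2.imwrite('pics/tf.png',im);meas('m15')"
```

```text
t 17.4 w 34.5 F [-0.6  3.8  5.6] tcp [-117.9   -2.6   98.3]
dial x,y [32.5  1.  89.3] ext [ 8.6 56.5] 423
pad [62.1 64.2 67.2] 56
housing [ 51.1 127.5] 349
t 17.45 w 34.6 F [-0.6  3.3  5.7] tcp [-117.9   -2.6   98.3]
dial x,y [32.8  1.3 89.3] ext [ 8.5 56.3] 424
pad [62.1 63.9 67. ] 53
housing [ 51.  127.3] 349
t 17.55 w 34.8 F [-1.2  4.   5.9] tcp [-117.9   -2.7   98.3]
dial x,y [32.3  1.  89.4] ext [ 8.5 56.5] 417
pad [62.  64.2 67.3] 55
housing [ 50.8 127.4] 351
```

View pics/m15.png

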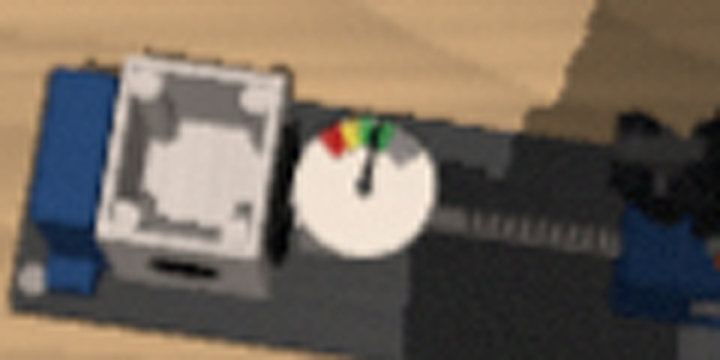

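View pics/tf.png

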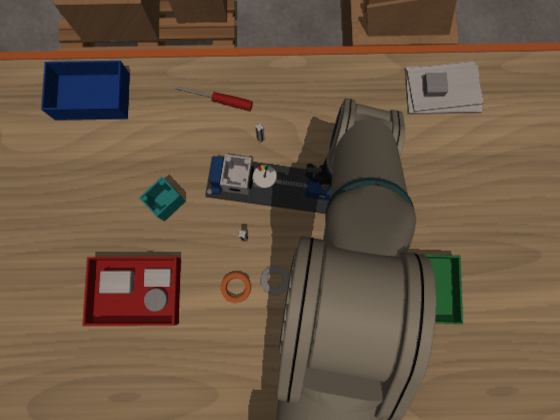

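The needle stays in mid-green (dial at about (363,185) in the crop). The housing is against the fixed jaw, and the bystanders in view, the roll at (236,287) and the flange at (275,280), have not moved. I'm handing in.

```bash
python3 -c "
from h import *
ctrl.finish_job();s=ctrl.read_state();print(s['clock'],s['width'],s['force'].round(1))"
```

```text
the job is handed in; nothing more can be done
the job is handed in; nothing more can be done
```

I put the offcut in the green tray and clamped the housing with five trigger strokes: four full, then a partial one that I am still holding. I handed the job in at about 17.6 s of the 72 s allowed; no verdict was given.

**Offcut:** it was standing near the middle of the green tray when I last saw it at 7.8 s. The arm hid much of the tray after that, so I could not look again before handing in.

**Clamp:** in the last pictures the needle stood steady in mid-green, at about 0.8 rad judged by eye. It never left the grey and green in any picture. I did not take pictures while the trigger was moving.

**Housing:** its far edge measured about 127.4 mm in the clamp's frame, against the fixed jaw's face at 128 mm, and it stopped moving as the needle rose. It looked upright.

**Trigger:** the fingers were pinching the trigger and handle at an opening of about 34.6 mm, roughly three quarters of the stroke. The pose held steady over the last three readings. The contact force on the trigger was not measured directly.

**Bystanders:** the flange and roll were where they started in the last overhead picture. The jar was hidden by the arm there; it looked undisturbed in the wrist picture at about 8.6 s.

**What disagreed:** at partial squeeze the arm gave way about 4 mm, so the finger opening alone did not set the trigger position. I corrected it in small steps by watching the needle. The near edge of the housing in the depth readings was unreliable near the end, because the dial was counted in with it.

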